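Slide the lens carrier under the marking bridge and mark the lens

TASK

Push the flat lens carrier along the desk with the fingertips, square it up to the mouth of the marking bridge and slide it under the crossbar, grooved end last, until it is fully home against the back stop; then press the plunger on top of the bridge all the way down and let it spring back up. Only push: do not grip, lift or tip the carrier, do not touch the lens lying in it, do not press the plunger before the carrier is home, and leave the other things on the desk where they stand.

Things in the scene. Friction and masses are not known exactly. Their poses are not given: they have to be found in the camera images.
- carrier: Loose flat aluminium plate, 110 (own x) x 96 (own y) x 10 mm, 0.15 to 0.27 kg, smooth (friction about 0.3). Origin: centre of underside. +x points to its leading end; the rear end has three dark grooves across it. Lens nest: 63 mm round, 3 mm deep, centred 10 mm toward +x. Starts before the mouth, leading end first, up to 30 mm off its centre line and 0.3 rad off square.
- lens: Clear round lens blank, 60 mm across, 6 mm thick, lying loose in the carrier's nest (top 13 mm above the desk). Origin: centre of its underside.
- bridge: Grey marking bridge, fixed to the desk; place and heading vary. Origin: on the desk below the plunger. +x: the way the carrier slides in, z up. Crossbar x -20 to 20 mm, 134 mm wide (y), underside 16, top 28 mm above the desk, with a dark boss 36 mm wide, 40 mm high. Home: carrier origin at x = -10 mm, y = 0, axes parallel, rear edge sticking out at x = -65 mm.
- bridge_mouth (a point): Middle of the mouth at desk level, 45 mm before the bridge origin (its x = -45 mm). Here the two flared lead-ins, 12 mm high, stand about 124 mm apart; they narrow to 100 mm at their inner ends, ahead of 102 mm between the 12 mm high guide rails, which run from x = -20 to 50 mm.
- bridge_stop (a point): Middle of the face of the back stop at desk level, 45 mm past the bridge origin (x = +45 mm): a fixed 12 mm high bar across the channel.
- plunger (a joint): Travel of the spring plunger, m: 0 up, 0.006 fully down. The spring takes 1.5 N at first and 4.5 N at the bottom; it returns by itself.
- plunger_top (a point): Centre of the plunger's flat round dark top, 26 mm across, 58 mm above the desk when up. It moves straight down 6 mm when pressed.
- loupe: Bystander: black watchmaker's loupe, 35 mm across, 37 mm high, standing on the far side of the bridge. Origin: centre of underside. Leave it.
- oil_bottle: Bystander: small yellow bottle with black cap, 27 mm across, 72 mm high, on the far side of the bridge. Origin: centre of underside. Leave it.
- marker: Bystander: marker pen standing on its end, 17 mm across, 94 mm high, on the robot's side of the bridge. Origin: centre of underside. Leave it.
- cap: Bystander: white toothed cap, 37 mm across, 12 mm high, lying on the robot's side of the bridge. Origin: centre of underside. Leave it.
- carton: Bystander: flat lens carton, 84 x 84 x 17 mm, lying behind the back stop. Origin: centre of underside. Leave it.
Not all that is in view belongs to the job. There is more than one size of the carrier; the job needs the middle-sized.

How it is judged:
On the way, in this order (a step that is already met when the one before it is completed fails the run):
1. the carrier lies flat under the bridge, home against the back stop (x of carrier in the frame of bridge above -0.0135 m and y of carrier in the frame of bridge between -0.006 and 0.006 m and angle between the x axis of carrier and the x axis of bridge, either way round below 0.08 rad and angle between carrier's own z axis and vertical below 0.03 rad and height (world z) of carrier below 0.003 m and x of lens in the frame of bridge between -0.009 and 0.009 m and x of lens in the frame of carrier between 0.005 and 0.015 m and y of lens in the frame of carrier between -0.005 and 0.005 m and z of lens in the frame of carrier below 0.009 m), for 0.2 s.
2. the plunger is pressed down fully (x of carrier in the frame of bridge above -0.0135 m and y of carrier in the frame of bridge between -0.006 and 0.006 m and angle between the x axis of carrier and the x axis of bridge, either way round below 0.08 rad and angle between carrier's own z axis and vertical below 0.03 rad and height (world z) of carrier below 0.003 m and x of lens in the frame of bridge between -0.009 and 0.009 m and value of joint plunger above 0.005 m), for 0.05 s.
At the end, for the whole second after the job is handed in: The carrier lies flat under the bridge, within 3.5 mm of the back stop, 6 mm of the centre line and 0.08 rad of square, at rest, grooved end out; the lens is still in its nest (within 5 mm); the plunger is up again (within 1 mm) (all of step 1 and value of joint plunger below 0.001 m and linear speed of each of carrier, lens below 0.01 m/s); the robot touches nothing.
It fails at once if the carrier is lifted or tipped (angle between carrier's own z axis and vertical above 0.1 rad or height (world z) of carrier above 0.006 m).
It fails at once if the lens leaves its nest (z of lens in the frame of carrier above 0.012 m or x of lens in the frame of carrier above 0.018 m or x of lens in the frame of carrier below 0.002 m or y of lens in the frame of carrier above 0.008 m or y of lens in the frame of carrier below -0.008 m).
It fails at once if the robot touches the lens (contact force between any of the fingers, the arm and lens above 0.3 N).
It fails at once if the plunger is pressed before the carrier is home (value of joint plunger above 0.003 m and x of carrier in the frame of bridge below -0.0135 m).
It fails at once if a bystander is disturbed (distance of any of loupe, oil_bottle, marker, cap, carton from where it was at the start of the episode above 0.015 m).
It also fails if it takes over 67 s, if anything falls off the work surface, if the arm or the gripper's body presses on something with over 40 N, if the wrist force passes 120 N, or if a joint passes its speed limit or range.

ROBOT

A 7-joint arm with a two-finger parallel gripper is mounted at the origin on a cart in front of the work surface, level with it; the furniture and walls round the work are solid. World frame = base frame: x ahead of the robot, y to its left, z up, the work surface at z = 0. Lengths are in m, angles in rad, forces in N, time in s.
With the tool pointing down it reaches from about 0.375 to 0.925 m from the base axis. Payload 3.1 kg.
Tool frame: the origin (TCP) lies at the very end of the fingers, on their centre line; the grasp point (between the pads) lies 19 mm behind it; z points along the fingers, y is the line along which they close (so a half turn about z gives the same grasp; the last joint's range is limited). The gripper opens to 85 mm and grips with 20 to 120 N. Pads are 22 mm wide; open, the fingers measure 114 mm over their backs; the gripper's body (76 mm by 85 mm) begins 54 mm behind the grasp point. The pads swing forward as they close: fully open they stand 13 mm farther back than shut.
Start: joints at [-1.328, 0.383, 0.044, 1.598, -0.018, 1.161, -0.05], TCP at [0.217, 0.613, 0.231] pointing down, gripper open.
Joint ranges: [-2.61, 2.61], [-0.41, 2.15], [-1.48, 1.57], [0, 2.5], [-1.57, 4.71], [0.05, 1.97], [-2.85, 2.85]. Speed limits (rad/s): [2.79, 2.79, 3.14, 3.14, 3.14, 3.14, 3.14].

INTERFACE

Orientations are given as a rotation vector (axis times angle).
In Python, from rig import robot, viewer, order gives the robot as it stands. The module is installed in compiled form; this text tells all that it offers.
- The arm moves only by the tool apply_moves, never from a script. Its argument "targets" is a list of rows, each an object of numbers: "tx", "ty", "tz": the shift along the tool's x, y, z in m; "twist": the turn about the tool's z in degrees; "grip": the opening in per cent of the stroke, from 0 (shut) to 100 (fully open). In form: [{"tx": .., "ty": .., "tz": .., "twist": .., "grip": ..}, ...]. A call has 1 to 12 rows; each row shifts and turns the commanded pose from where the row before left it, along the tool's axes as they then stand; what a row does not reach is not made up. A row lasts 1/8 s, in which the tool goes at most 62.5 mm and 10.7 degrees, less where a joint would pass 70% of its speed; a pose out of reach is approached as far as the arm can. A call with a gripper value outside its range is refused whole. The fingers move at their own pace and stop on an object; the grip force is fixed at half the most. Time passes only in rows, so rows that do not move let the fingers close. It gives the time, the measured TCP pose, the force, the opening and the grip force at its end, in the units of the state.
- robot.read_state(): the state, without advancing time (a new reading comes with each control period).
- viewer.read_camera(name): name is "scene" or "top" or "wrist"; returns (picture, depth): 420x560x3 uint8, red, green, blue; 420x560 float32, m along the optical axis (not along the pixel's ray), 0 where there is no reading.
- viewer.camera_info(name): a dict with "fx", "fy", "cx", "cy" (pixels), "dist_coeffs" ([k1, k2, p1, p2, k3] as OpenCV has them; the pictures are not rectified), "position" and "attitude" of the camera in the world. Camera axes: x right, y down, z forward; pixel columns grow to the right and rows downward; lengths in m; the calibration is good to about 2 mm. A picture is of the moment at which its call begins: read the wrist's pose just before it. camera_info takes no time and is no camera call; for the wrist camera it gives the pose at the moment of the call.
- order.job_done(): hands the job in; it is judged then, once.
Trained networks look in the newest picture that a camera, given by its name, has taken for a name from the list of things; names that differ only in an ending like _2 or _b are one class to them, and where a whole thing is asked for, a point or a joint stands for the part that bears it (a point fixed in the world has none). Each returns a list of dicts, best first, with "p" (0 to 1); they miss things now and then, are a little off and sometimes report something else, mostly with a low value. They report only what shows in the picture. A call takes as long as a camera call. They do not tell look-alikes from the thing itself.
- viewer.look_for(camera, thing): "xyz" ([x, y, z] in m, in world coordinates, good to about 4 mm: the middle of the surface that is visible of it).
- viewer.masks_of(camera, thing): "mask" (420x560 bool, what is visible of it).
- viewer.mark_of(camera, thing): "xyz" ([x, y, z] in m, in world coordinates, good to about 4 mm: a listed point, or the origin of a listed thing).
The state is a dict: "time_s": time; "joint_pos": joint angles; "qd": joint speeds; "joint_efforts": joint torques, N m; "ee_pos": TCP position; "tcp_rot": TCP orientation; "force": force on the tool from outside, world axes, zero at the start; "torque": the same for the moment, N m; "width": opening from 0.0 (shut) to 1.0 (fully open); "finger_force": force on a finger pad.
Only numpy, scipy, OpenCV 4.12 (cv2) and the standard library are available. Lean on these libraries where they do the work, as an engineer would, in place of code of your own. Each camera call takes 0.05 s, during which the arm holds its last target. There are 200 camera calls.

## Working session

There is one attempt and no reset: what is moved stays moved. The work goes in short steps, Python scripts to look and compute and a tool call to move; the robot and the scene stay as the last step left them, time stands still between calls to the robot, and variables do not carry over. Pictures are saved under pics/ and viewed, at most 10 in all, crops included, and the job is handed in when it is done.

Besides the shell and the picture viewer there is one more tool, called after "Emit:" by a JSON object that holds its "method" and its "body", one argument or row to a line. apply_moves: Moves the arm, as the interface text tells. Its arguments: {"type":"object","properties":{"targets":{"type":"array","items":{"type":"object","properties":{"tx":{"type":"number"},"ty":{"type":"number"},"tz":{"type":"number"},"twist":{"type":"number"},"grip":{"type":"number"}}}}},"required":["targets"]}

```bash
mkdir -p pics
cat > h.py <<'E'
import numpy as np,cv2
from rig import robot,viewer,order
from scipy.spatial.transform import Rotation as R
def cam(n):
    c=viewer.camera_info(n);K=np.array([[c['fx'],0,c['cx']],[0,c['fy'],c['cy']],[0,0,1.]])
    return c,K,np.array(c['dist_coeffs'])
def att(c):
    a=np.array(c['attitude'],float)
    return R.from_rotvec(a).as_matrix() if a.size==3 else a.reshape(3,3) if a.size==9 else R.from_quat(a).as_matrix()
def onplane(n,uv,z):
    c,K,d=cam(n);p=cv2.undistortPoints(np.array(uv,float).reshape(-1,1,2),K,d).reshape(-1,2)
    r=np.c_[p,np.ones(len(p))]@att(c).T;o=np.array(c['position'])
    return o+r*((z-o[2])/r[:,2])[:,None]
def proj(n,P):
    c,K,d=cam(n);A=att(c);t=-A.T@np.array(c['position'])
    return cv2.projectPoints(np.array(P,float).reshape(-1,1,3),cv2.Rodrigues(A.T)[0],t,K,d)[0].reshape(-1,2)
def save(im,f): cv2.imwrite('pics/'+f,im[:,:,::-1])
E
python3 - <<'E'
from h import *
s=robot.read_state();print({k:np.round(v,3) for k,v in s.items()})
ims=[]
for n in ('scene','top'):
    im,d=viewer.read_camera(n);save(im,n+'0.png');print(n,viewer.camera_info(n))
    for t in ('carrier','bridge','bridge_mouth','bridge_stop','plunger_top','lens','marker','cap','loupe','oil_bottle','carton'):
        print(t,[(np.round(x['xyz'],3),round(x['p'],2)) for x in viewer.mark_of(n,t)])
E
```

```text
{'time_s': np.float64(0.0), 'joint_pos': array([-1.328,  0.384,  0.044,  1.6  , -0.018,  1.161, -0.05 ]), 'qd': array([ 0.   , -0.   ,  0.001,  0.001, -0.002, -0.002, -0.002]), 'joint_efforts': array([ 0.0000e+00, -4.3346e+01,  1.0250e+00, -2.4952e+01,  1.1000e-02,
        1.1000e-02, -0.0000e+00]), 'ee_pos': array([0.217, 0.612, 0.23 ]), 'tcp_rot': array([-0.533, -3.096,  0.004]), 'force': array([ 0.796,  0.13 , -0.727]), 'torque': array([-0.012, -0.002,  0.051]), 'finger_force': np.float64(0.0), 'width': np.float64(0.999)}
scene {'fx': 391.14024477198376, 'fy': 391.14024477198376, 'cx': 276.9825724738916, 'cy': 213.2697933550061, 'dist_coeffs': array([0.02798626, 0.        , 0.        , 0.        , 0.        ]), 'position': array([ 0.22085933, -0.52837024,  0.72717729]), 'attitude': array([-2.30633302,  0.82146764, -0.29239783])}
carrier [(array([ 0.604, -0.118, -0.001]), 0.83), (array([0.5  , 0.269, 0.002]), 0.71), (array([ 0.744, -0.142,  0.005]), 0.68)]
bridge [(array([ 0.603, -0.261,  0.001]), 0.97)]
bridge_mouth []
bridge_stop [(array([ 0.605, -0.303,  0.004]), 0.94)]
plunger_
[... 591 characters left out ...]
([ 0.53157083, -0.08264495,  1.07760586]), 'attitude': array([-2.18492412,  2.20865584, -0.07633809])}
carrier [(array([ 0.502,  0.267, -0.001]), 0.93), (array([ 0.742, -0.14 , -0.002]), 0.93), (array([ 0.602, -0.115, -0.006]), 0.75)]
bridge [(array([ 0.605, -0.267, -0.002]), 0.95), (array([ 0.605, -0.211, -0.002]), 0.68)]
bridge_mouth [(array([ 0.605, -0.212, -0.001]), 0.61)]
bridge_stop [(array([ 0.61 , -0.306, -0.005]), 0.64)]
plunger_top [(array([ 0.6  , -0.261,  0.06 ]), 0.46)]
lens [(array([ 0.594, -0.125,  0.006]), 0.57)]
marker [(array([ 0.476, -0.37 ,  0.004]), 0.62)]
cap []
loupe [(array([ 0.714, -0.326,  0.004]), 0.55)]
oil_bottle []
carton [(array([ 0.603, -0.381,  0.002]), 0.7)]
```

View pics/top0.png

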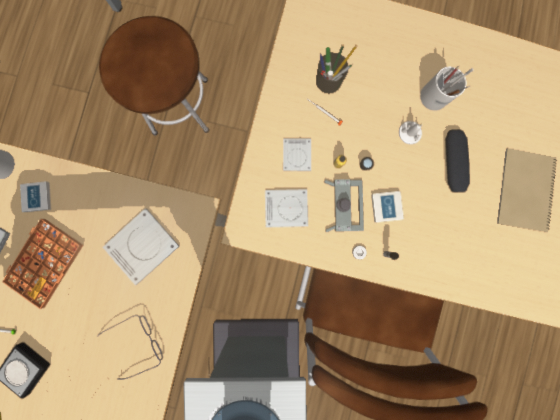

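View pics/scene0.png

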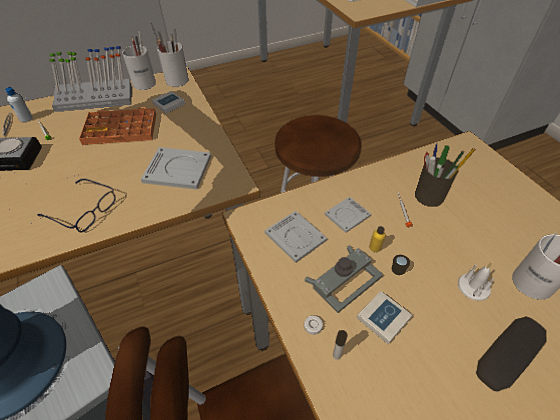

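The top view shows the middle carrier at about pixel (287,208), before the bridge at (345,205), with its grooves on the left (away from the bridge). The small look-alike is at (297,154) and the large one at (142,246). I'll bring the wrist camera over.

```bash
cat >> h.py <<'E'
def rect(n,thing,z,near,draw=None):
    out=[]
    for m in viewer.masks_of(n,thing):
        k=m['mask'].astype(np.uint8)
        if not k.any(): continue
        c=max(cv2.findContours(k,cv2.RETR_EXTERNAL,cv2.CHAIN_APPROX_NONE)[0],key=cv2.contourArea).reshape(-1,2)
        P=onplane(n,c,z)[:,:2].astype(np.float32)
        r=cv2.minAreaRect(P*1000)
        if np.hypot(*(np.array(r[0])/1000-near))<.05: print(n,thing,round(m['p'],2),np.round(r[0],1),np.round(r[1],1),round(r[2],2)); out.append(r)
    return out
def totool(T):  # targets world xyz, current tool frame shift
    s=robot.read_state();return R.from_rotvec(s['tcp_rot']).inv().apply(np.array(T)-s['ee_pos'])
E
python3 - <<'E'
from h import *
s=robot.read_state();print(np.round(R.from_rotvec(s['tcp_rot']).as_matrix(),2));c=viewer.camera_info('wrist');print(c['position'],np.round(att(c),2),c['fx'],c['cx'],c['cy'])
rect('top','carrier',.01,[.6,-.118]);rect('top','bridge',.02,[.6,-.26])
print('to above',totool([.56,-.16,.30]))
E
```

```text
[[-0.94  0.33 -0.  ]
 [ 0.33  0.94 -0.  ]
 [ 0.   -0.   -1.  ]]
[0.14095368 0.6401742  0.37358479] [[ 0.33  0.89  0.3 ]
 [ 0.94 -0.32 -0.1 ]
 [ 0.    0.31 -0.95]] 355.1486362434033 278.62457398246437 220.8464273763034
top carrier 0.89 [ 599.8 -112.1] [ 95.4 109.6] 1.17
top bridge 0.97 [ 607.4 -264.2] [ 96.3 135. ] 89.29
to above [-0.58123718 -0.61366394 -0.06870109]
```

```bash
cat >> h.py <<'E'
def plan(T,th,n):
    """world target T, tool-x azimuth th(deg); n rows"""
    s=robot.read_state();M=R.from_rotvec(s['tcp_rot']).as_matrix();a=np.degrees(np.arctan2(M[1,0],M[0,0]))
    tw=(a-th+180)%360-180;d=(np.array(T)-s['ee_pos'])/n
    for i in range(n):
        b=np.radians(a-tw/n*i);x=np.array([np.cos(b),np.sin(b),0]);z=np.array([0,0,-1]);y=np.cross(z,x)
        print('{"tx":%.4f,"ty":%.4f,"tz":%.4f,"twist":%.2f}'%(d@x,d@y,d@z,tw/n),end=',\n')
E
python3 - <<'E'
from h import *
plan([.60,-.10,.30],90,24)
E
```

```text
{"tx":-0.0250,"ty":-0.0227,"tz":-0.0029,"twist":2.94},
{"tx":-0.0261,"ty":-0.0213,"tz":-0.0029,"twist":2.94},
{"tx":-0.0271,"ty":-0.0200,"tz":-0.0029,"twist":2.94},
{"tx":-0.0281,"ty":-0.0186,"tz":-0.0029,"twist":2.94},
{"tx":-0.0290,"ty":-0.0171,"tz":-0.0029,"twist":2.94},
{"tx":-0.0299,"ty":-0.0156,"tz":-0.0029,"twist":2.94},
{"tx":-0.0306,"ty":-0.0140,"tz":-0.0029,"twist":2.94},
{"tx":-0.0313,"ty":-0.0125,"tz":-0.0029,"twist":2.94},
{"tx":-0.0319,"ty":-0.0108,"tz":-0.0029,"twist":2.94},
{"tx":-0.0324,"ty":-0.0092,"tz":-0.0029,"twist":2.94},
{"tx":-0.0329,"ty":-0.0075,"tz":-0.0029,"twist":2.94},
{"tx":-0.0332,"ty":-0.0058,"tz":-0.0029,"twist":2.94},
{"tx":-0.0335,"ty":-0.0041,"tz":-0.0029,"twist":2.94},
{"tx":-0.0336,"ty":-0.0024,"tz":-0.0029,"twist":2.94},
{"tx":-0.0337,"ty":-0.0007,"tz":-0.0029,"twist":2.94},
{"tx":-0.0337,"ty":0.0011,"tz":-0.0029,"twist":2.94},
{"tx":-0.0336,"ty":0.0028,"tz":-0.0029,"twist":2.94},
{"tx":-0.0334,"ty":0.0045,"tz":-0.0029,"twist":2.94},
{"tx":-0.0331,"ty":0.0062,"tz":-0.0029,"twist":2.94},
{"tx":-0.0328,"ty":0.0079,"tz":-0.0029,"twist":2.94},
{"tx":-0.0323,"ty":0.0096,"tz":-0.0029,"twist":2.94},
{"tx":-0.0318,"ty":0.0112,"tz":-0.0029,"twist":2.94},
{"tx":-0.0312,"ty":0.0128,"tz":-0.0029,"twist":2.94},
{"tx":-0.0305,"ty":0.0144,"tz":-0.0029,"twist":2.94},
```

Emit:
{"method": "apply_moves", "body": {
  "targets": [
    {"tx": -0.025,"ty": -0.023,"tz": -0.003,"twist": 3,"grip": 60},
    {"tx": -0.026,"ty": -0.021,"tz": -0.003,"twist": 3,"grip": 60},
    {"tx": -0.027,"ty": -0.02,"tz": -0.003,"twist": 3,"grip": 60},
    {"tx": -0.028,"ty": -0.019,"tz": -0.003,"twist": 3,"grip": 60},
    {"tx": -0.029,"ty": -0.017,"tz": -0.003,"twist": 3,"grip": 60},
    {"tx": -0.03,"ty": -0.016,"tz": -0.003,"twist": 3,"grip": 60},
    {"tx": -0.031,"ty": -0.014,"tz": -0.003,"twist": 3,"grip": 60},
    {"tx": -0.031,"ty": -0.012,"tz": -0.003,"twist": 3,"grip": 60},
    {"tx": -0.032,"ty": -0.011,"tz": -0.003,"twist": 3,"grip": 60},
    {"tx": -0.032,"ty": -0.009,"tz": -0.003,"twist": 3,"grip": 60},
    {"tx": -0.033,"ty": -0.007,"tz": -0.003,"twist": 3,"grip": 60},
    {"tx": -0.033,"ty": -0.006,"tz": -0.003,"twist": 3,"grip": 60}
  ]
}}

```text
time_s: 2.8
ee_pos: [0.4073, 0.2535, 0.2675]
tcp_rot: [1.468, 2.777, 0.0]
force: [0.8, 0.5, 0.3]
width: 0.599
finger_force: 0.0
```

Emit:
{"method": "apply_moves", "body": {
  "targets": [
    {"tx": -0.033,"ty": -0.004,"tz": -0.003,"twist": 3,"grip": 60},
    {"tx": -0.034,"ty": -0.002,"tz": -0.003,"twist": 3,"grip": 60},
    {"tx": -0.034,"ty": -0.001,"tz": -0.003,"twist": 3,"grip": 60},
    {"tx": -0.034,"ty": 0.001,"tz": -0.003,"twist": 3,"grip": 60},
    {"tx": -0.034,"ty": 0.003,"tz": -0.003,"twist": 3,"grip": 60},
    {"tx": -0.033,"ty": 0.004,"tz": -0.003,"twist": 3,"grip": 60},
    {"tx": -0.033,"ty": 0.006,"tz": -0.003,"twist": 3,"grip": 60},
    {"tx": -0.033,"ty": 0.008,"tz": -0.003,"twist": 3,"grip": 60},
    {"tx": -0.032,"ty": 0.01,"tz": -0.003,"twist": 3,"grip": 60},
    {"tx": -0.032,"ty": 0.011,"tz": -0.003,"twist": 3,"grip": 60},
    {"tx": -0.031,"ty": 0.013,"tz": -0.003,"twist": 2,"grip": 60},
    {"tx": -0.03,"ty": 0.014,"tz": -0.003,"twist": 2,"grip": 60}
  ]
}}

```text
time_s: 4.3
ee_pos: [0.5917, -0.1061, 0.3033]
tcp_rot: [2.214, 2.228, -0.001]
force: [0.8, 0.1, 0.3]
width: 0.603
finger_force: 0.0
```

Run:
```python
from h import *
s=robot.read_state();print(s['time_s'],s['ee_pos'],s['tcp_rot'],s['width'],np.degrees(np.arctan2(*R.from_rotvec(s['tcp_rot']).as_matrix()[[1,0],0])))
im,d=viewer.read_camera('wrist');save(im,'w1.png')
rect('wrist','carrier',.01,[.6,-.118]);rect('wrist','bridge',.02,[.6,-.26])
for t in ('carrier','lens','bridge','bridge_mouth','bridge_stop','plunger_top'):
    print(t,[(np.round(x['xyz'],3),round(x['p'],2)) for x in viewer.mark_of('wrist',t)])
```

```text
4.3 [ 0.59171998 -0.10607046  0.30332591] [ 2.21434415e+00  2.22801992e+00 -7.73253178e-04] 0.6030711893180721 90.35276943929927
wrist carrier 0.7 [ 599.5 -118.4] [ 99.4 112.7] 0.09
wrist bridge 0.9 [ 603.2 -260.7] [102.  133.7] 89.49
carrier [(array([ 0.736, -0.14 ,  0.004]), 0.92)]
lens []
bridge [(array([ 0.606, -0.261,  0.003]), 0.77)]
bridge_mouth []
bridge_stop [(array([ 0.602, -0.304,  0.001]), 0.63)]
plunger_top [(array([ 0.602, -0.262,  0.051]), 0.72)]
```

View pics/w1.png

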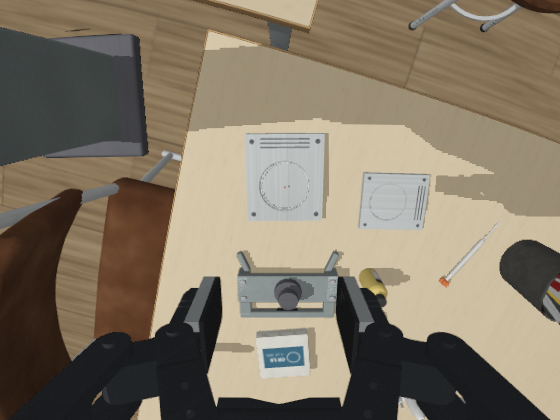

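The wrist view shows the carrier at (286,177), nearly square, with its grooves at the top (facing away). The bridge is at (288,292), with the lead-ins at (240,255) and (337,255). I'll zoom in to get the offset accurately.

Run:
```python
from h import *
im=cv2.imread('pics/w1.png')[125:325,225:360]
cv2.imwrite('pics/w1z.png',cv2.resize(im,None,fx=3,fy=3,interpolation=cv2.INTER_CUBIC))
```

```text
(no output)
```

View pics/w1z.png

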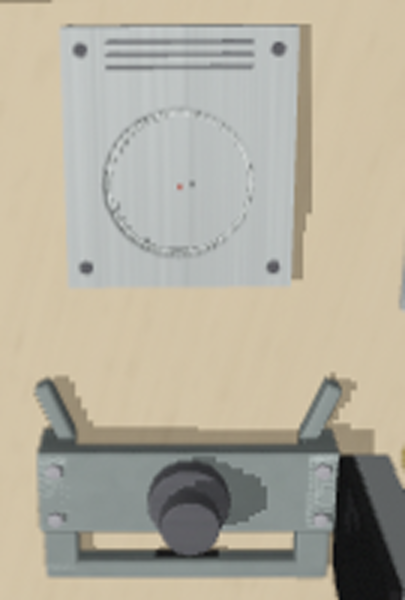

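Run:
```python
from h import *
f=lambda p,z:np.round(onplane('wrist',np.array(p)/3+[225,125],z)*1000,1)[:,:2]
print('carrier',f([(62,27),(299,27),(292,287),(70,287)],.01).tolist())
print('bar',f([(38,455),(339,455),(37,532),(337,530)],.028).tolist())
print('stop',f([(47,577),(327,577)],.012).tolist())
print('leadins',f([(40,380),(335,378)],.012).tolist())
```

```text
carrier [[550.5, -55.4], [645.5, -54.3], [647.8, -164.0], [552.2, -165.0]]
bar [[538.5, -236.4], [670.0, -235.1], [536.9, -275.1], [671.7, -272.7]]
stop [[538.9, -309.3], [671.8, -308.0]]
leadins [[538.4, -207.7], [668.7, -205.4]]
```

Emit:
{"method": "apply_moves", "body": {
  "targets": [
    {"tx": 0.043,"ty": 0.003,"tz": 0.0,"twist": -0.4},
    {"tx": 0.043,"ty": 0.004,"tz": 0.02},
    {"tz": 0.05},
    {"tz": 0.05},
    {"tz": 0.05},
    {"tz": 0.05},
    {"tz": 0.03},
    {"tz": 0.017},
    {"tz": 0.004},
    {"tz": 0},
    {"tz": 0}
  ]
}}

```text
validation failed for argument at $.ta...
```

Emit:
{"method": "apply_moves", "body": {
  "targets": [
    {"tz": 0.004},
    {"tz": 0.004},
    {"tz": 0.004},
    {"tz": 0.0}
  ]
}}

```text
validation failed for argument at $.ta...
```

Emit:
{"method": "apply_moves", "body": {
  "targets": [
    {"tx": 0.043,"ty": 0.003,"tz": 0.0,"twist": -0.4,"grip": 60},
    {"tx": 0.043,"ty": 0.004,"tz": 0.02,"twist": 0,"grip": 60},
    {"tx": 0,"ty": 0,"tz": 0.05,"twist": 0,"grip": 60},
    {"tx": 0,"ty": 0,"tz": 0.05,"twist": 0,"grip": 60},
    {"tx": 0,"ty": 0,"tz": 0.05,"twist": 0,"grip": 60},
    {"tx": 0,"ty": 0,"tz": 0.05,"twist": 0,"grip": 60},
    {"tx": 0,"ty": 0,"tz": 0.03,"twist": 0,"grip": 60},
    {"tx": 0,"ty": 0,"tz": 0.017,"twist": 0,"grip": 60},
    {"tx": 0,"ty": 0,"tz": 0.004,"twist": 0,"grip": 60},
    {"tx": 0,"ty": 0,"tz": 0,"twist": 0,"grip": 60},
    {"tx": 0,"ty": 0,"tz": 0,"twist": 0,"grip": 60}
  ]
}}

```text
time_s: 6.12
ee_pos: [0.5984, -0.018, 0.0339]
tcp_rot: [2.203, 2.237, 0.004]
force: [-0.3, -1.1, 0.1]
width: 0.604
finger_force: 0.0
```

Emit:
{"method": "apply_moves", "body": {
  "targets": [
    {"tx": 0,"ty": 0,"tz": 0.015,"twist": 0,"grip": 60},
    {"tx": 0,"ty": 0,"tz": 0.01,"twist": 0,"grip": 60},
    {"tx": 0,"ty": 0,"tz": 0.005,"twist": 0,"grip": 60},
    {"tx": 0,"ty": 0,"tz": 0,"twist": 0,"grip": 60}
  ]
}}

```text
time_s: 6.62
ee_pos: [0.5963, -0.0181, 0.0014]
tcp_rot: [-2.204, -2.238, 0.002]
force: [-0.1, -0.1, 0.6]
width: 0.603
finger_force: 0.0
```

Emit:
{"method": "apply_moves", "body": {
  "targets": [
    {"tx": 0,"ty": 0,"tz": 0.003,"twist": 0,"grip": 60},
    {"tx": 0,"ty": 0,"tz": 0,"twist": 0,"grip": 60}
  ]
}}

```text
time_s: 6.88
ee_pos: [0.597, -0.018, -0.0007]
tcp_rot: [2.204, 2.238, 0.0]
force: [-0.5, 0.5, 0.5]
width: 0.601
finger_force: 0.0
```

Emit:
{"method": "apply_moves", "body": {
  "targets": [
    {"tx": 0,"ty": 0,"tz": 0.003,"twist": 0,"grip": 60},
    {"tx": 0,"ty": 0,"tz": 0,"twist": 0,"grip": 60}
  ]
}}

```text
time_s: 7.12
ee_pos: [0.5976, -0.0181, -0.0031]
tcp_rot: [2.204, 2.238, 0.001]
force: [-1.1, 0.2, 2.9]
width: 0.598
finger_force: 1.9
```

Emit:
{"method": "apply_moves", "body": {
  "targets": [
    {"tx": 0,"ty": 0.001,"tz": -0.004,"twist": 0,"grip": 60},
    {"tx": -0.01,"ty": 0,"tz": 0,"twist": 0,"grip": 60},
    {"tx": -0.008,"ty": 0,"tz": 0,"twist": 0,"grip": 60},
    {"tx": -0.005,"ty": 0,"tz": 0,"twist": 0,"grip": 60},
    {"tx": -0.005,"ty": 0,"tz": 0,"twist": 0,"grip": 60},
    {"tx": -0.007,"ty": 0.0006,"tz": 0,"twist": 0,"grip": 60},
    {"tx": -0.007,"ty": 0.0006,"tz": 0,"twist": 0,"grip": 60},
    {"tx": -0.007,"ty": 0.0008,"tz": 0,"twist": 0,"grip": 60},
    {"tx": -0.007,"ty": 0.0008,"tz": 0,"twist": 0,"grip": 60},
    {"tx": -0.007,"ty": 0.0008,"tz": 0,"twist": 0,"grip": 60},
    {"tx": -0.003,"ty": 0,"tz": 0,"twist": 0,"grip": 60},
    {"tx": 0,"ty": 0,"tz": 0,"twist": 0,"grip": 60}
  ]
}}

```text
time_s: 8.62
ee_pos: [0.6027, -0.0848, 0.0004]
tcp_rot: [2.205, 2.237, -0.0]
force: [1.0, -0.2, -0.4]
width: 0.601
finger_force: 0.0
```

Run:
```python
from h import *
im,d=viewer.read_camera('wrist');t,_=viewer.read_camera('top')
a=cv2.resize(t[165:250,230:385],(620,340),interpolation=cv2.INTER_CUBIC)
save(t,'t2.png');save(im,'w2.png')
b=np.zeros((600,620,3),np.uint8);b[:340]=a;b[340:,:347]=cv2.resize(im,(347,260));save(b,'c2.png')
rect('top','carrier',.01,[.6,-.16])
```

```text
top carrier 0.72 [ 605.1 -160.2] [88.7 96.6] 89.36
```

View pics/c2.png

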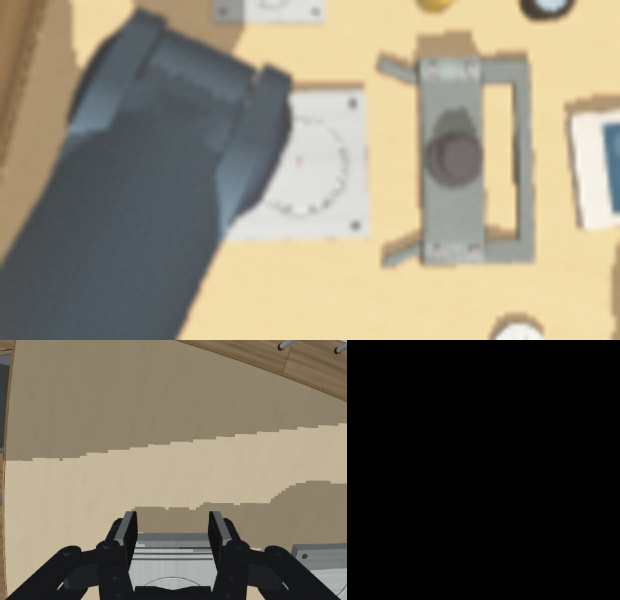

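The carrier sits ahead of the mouth, its front corners at (362,88) and (368,238) in the top crop, against lead-ins at (382,62) and (385,262). It is about centred; checking the yaw.

Run:
```python
from h import *
f=lambda p,z:np.round(onplane('top',np.array(p)/4+[230-.4,165-.4],z)*1000,1)[:,:2].tolist()
print(f([(362,90),(368,239)],.01),f([(420,59),(422,262)],.028),f([(530,62),(535,263)],.012),f([(380,64),(385,264)],.012))
```

```text
[[652.7, -203.0], [555.4, -205.2]] [[670.4, -238.8], [539.9, -237.5]] [[670.0, -313.6], [538.4, -313.8]] [[669.4, -214.8], [539.0, -215.8]]
```

Emit:
{"method": "apply_moves", "body": {
  "targets": [
    {"tx": -0.005,"ty": 0,"tz": 0,"twist": 0,"grip": 60},
    {"tx": -0.007,"ty": 0,"tz": 0,"twist": 0,"grip": 60},
    {"tx": -0.007,"ty": 0,"tz": 0,"twist": 0,"grip": 60},
    {"tx": -0.007,"ty": 0,"tz": 0,"twist": 0,"grip": 60},
    {"tx": -0.007,"ty": 0,"tz": 0,"twist": 0,"grip": 60},
    {"tx": -0.007,"ty": 0,"tz": 0,"twist": 0,"grip": 60},
    {"tx": 0,"ty": 0,"tz": 0,"twist": 0,"grip": 60}
  ]
}}

```text
time_s: 9.65
ee_pos: [0.6031, -0.1256, 0.0004]
tcp_rot: [2.205, 2.236, -0.001]
force: [0.1, -0.6, 0.2]
width: 0.599
finger_force: 0.0
```

Emit:
{"method": "apply_moves", "body": {
  "targets": [
    {"tx": -0.006,"ty": 0,"tz": 0,"twist": 0,"grip": 60},
    {"tx": -0.006,"ty": 0,"tz": 0,"twist": 0,"grip": 60},
    {"tx": -0.006,"ty": 0,"tz": 0,"twist": 0,"grip": 60},
    {"tx": -0.006,"ty": 0,"tz": 0,"twist": 0,"grip": 60}
  ]
}}

```text
time_s: 10.15
ee_pos: [0.6035, -0.1483, 0.0002]
tcp_rot: [-2.204, -2.238, 0.0]
force: [0.1, 1.1, -0.1]
width: 0.6
finger_force: 0.6
```

Emit:
{"method": "apply_moves", "body": {
  "targets": [
    {"tx": -0.006,"ty": 0,"tz": 0,"twist": 0,"grip": 60},
    {"tx": -0.006,"ty": 0,"tz": 0,"twist": 0,"grip": 60},
    {"tx": -0.006,"ty": 0,"tz": 0,"twist": 0,"grip": 60},
    {"tx": -0.004,"ty": 0,"tz": 0,"twist": 0,"grip": 60}
  ]
}}

```text
time_s: 10.65
ee_pos: [0.6038, -0.1706, 0.0002]
tcp_rot: [2.205, 2.238, -0.0]
force: [0.2, 1.1, -0.0]
width: 0.598
finger_force: 0.6
```

Emit:
{"method": "apply_moves", "body": {
  "targets": [
    {"tx": -0.003,"ty": 0,"tz": 0,"twist": 0,"grip": 60},
    {"tx": -0.003,"ty": 0,"tz": 0,"twist": 0,"grip": 60},
    {"tx": -0.002,"ty": 0,"tz": 0,"twist": 0,"grip": 60}
  ]
}}

```text
time_s: 11.02
ee_pos: [0.604, -0.178, 0.0002]
tcp_rot: [-2.204, -2.238, 0.0]
force: [0.1, 1.9, 0.3]
width: 0.604
finger_force: 0.6
```

Emit:
{"method": "apply_moves", "body": {
  "targets": [
    {"tx": -0.002,"ty": 0,"tz": 0,"twist": 0,"grip": 60},
    {"tx": 0,"ty": 0,"tz": 0,"twist": 0,"grip": 60}
  ]
}}

```text
time_s: 11.28
ee_pos: [0.6041, -0.1803, 0.0003]
tcp_rot: [2.204, 2.238, -0.0]
force: [0.8, 1.0, -0.7]
width: 0.601
finger_force: 0.2
```

Emit:
{"method": "apply_moves", "body": {
  "targets": [
    {"tx": -0.002,"ty": 0,"tz": 0,"twist": 0,"grip": 60},
    {"tx": -0.002,"ty": 0,"tz": 0,"twist": 0,"grip": 60}
  ]
}}

```text
time_s: 11.52
ee_pos: [0.6043, -0.1833, 0.0003]
tcp_rot: [-2.204, -2.238, -0.001]
force: [0.1, 3.8, 0.9]
width: 0.599
finger_force: 1.8
```

Emit:
{"method": "apply_moves", "body": {
  "targets": [
    {"tx": -0.002,"ty": 0,"tz": 0,"twist": 0,"grip": 60}
  ]
}}

```text
time_s: 11.65
ee_pos: [0.6044, -0.1834, 0.0002]
tcp_rot: [-2.201, -2.237, -0.003]
force: [-0.4, 7.2, 3.1]
width: 0.598
finger_force: 3.3
```

Emit:
{"method": "apply_moves", "body": {
  "targets": [
    {"tx": -0.002,"ty": 0,"tz": 0,"twist": 0,"grip": 60}
  ]
}}

```text
time_s: 11.78
ee_pos: [0.6045, -0.1835, 0.0002]
tcp_rot: [-2.199, -2.236, -0.006]
force: [-1.2, 8.2, 5.2]
width: 0.603
finger_force: 4.4
```

Emit:
{"method": "apply_moves", "body": {
  "targets": [
    {"tx": -0.002,"ty": 0,"tz": 0,"twist": 0,"grip": 60},
    {"tx": 0,"ty": 0,"tz": 0,"twist": 0,"grip": 60},
    {"tx": 0.006,"ty": 0,"tz": 0,"twist": 0,"grip": 60},
    {"tx": 0.01,"ty": 0,"tz": 0,"twist": 0,"grip": 60},
    {"tx": 0.02,"ty": 0,"tz": 0,"twist": 0,"grip": 60},
    {"tx": 0.02,"ty": 0,"tz": -0.03,"twist": 0,"grip": 30},
    {"tx": 0.03,"ty": 0,"tz": -0.05,"twist": 0,"grip": 0},
    {"tx": 0.03,"ty": 0,"tz": -0.05,"twist": 0,"grip": 0},
    {"tx": 0.0,"ty": 0,"tz": -0.05,"twist": 0,"grip": 0},
    {"tx": 0.0,"ty": 0,"tz": 0,"twist": 0,"grip": 0},
    {"tx": 0.0,"ty": 0,"tz": 0,"twist": 0,"grip": 0}
  ]
}}

```text
time_s: 13.15
ee_pos: [0.6019, -0.0733, 0.1799]
tcp_rot: [-2.204, -2.238, 0.0]
force: [0.3, -0.8, 0.2]
width: 0.003
finger_force: 0.0
```

Run:
```python
from h import *
im,d=viewer.read_camera('wrist')
for t in ('carrier','lens','bridge','plunger_top'):
    print(t,[(np.round(x['xyz'],3),round(x['p'],2)) for x in viewer.mark_of('wrist',t)])
p=proj('wrist',[[.604,-.24,.0]])[0];print(p)
y,x=int(p[1])-110,int(p[0])-110;y=max(0,min(y,220));x=max(0,min(x,360));print(x,y)
save(cv2.resize(im[y:y+200,x:x+220],None,fx=3,fy=3,interpolation=cv2.INTER_CUBIC),'w3.png')
t,_=viewer.read_camera('top')
print([(np.round(x['xyz'],3),round(x['p'],2)) for x in viewer.mark_of('top','plunger_top')])
```

```text
carrier [(array([ 0.739, -0.14 ,  0.003]), 0.62)]
lens []
bridge [(array([ 0.606, -0.263,  0.002]), 0.6)]
plunger_top [(array([ 0.602, -0.26 ,  0.053]), 0.74)]
[279.44853992 344.08543163]
169 220
[(array([ 0.601, -0.263,  0.062]), 0.44)]
```

View pics/w3.png

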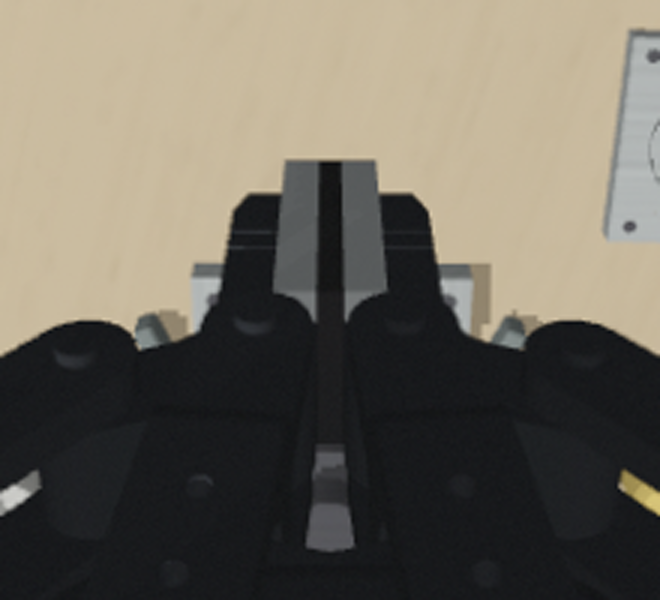

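Emit:
{"method": "apply_moves", "body": {
  "targets": [
    {"tx": 0,"ty": 0,"tz": -0.04,"twist": 0,"grip": 60},
    {"tx": -0.02,"ty": 0,"tz": -0.04,"twist": 0,"grip": 80},
    {"tx": -0.02,"ty": 0,"tz": -0.04,"twist": 0,"grip": 80},
    {"tx": 0,"ty": 0,"tz": 0,"twist": 0,"grip": 80},
    {"tx": 0,"ty": 0,"tz": 0,"twist": 0,"grip": 80}
  ]
}}

```text
time_s: 14.12
ee_pos: [0.6027, -0.1135, 0.2994]
tcp_rot: [-2.204, -2.237, 0.0]
force: [0.6, 1.2, -0.8]
width: 0.799
finger_force: 0.0
```

Run:
```python
from h import *
im,d=viewer.read_camera('wrist')
for t in ('lens','bridge','plunger_top'):
    print(t,[(np.round(x['xyz'],3),round(x['p'],2)) for x in viewer.mark_of('wrist',t)])
p=proj('wrist',[[.604,-.25,.0]])[0];print(p)
y,x=int(p[1])-75,int(p[0])-80;y=max(0,min(y,270));print(x,y)
save(cv2.resize(im[y:y+150,x:x+160],None,fx=4,fy=4,interpolation=cv2.INTER_CUBIC),'w4.png')
```

```text
lens [(array([ 0.603, -0.267,  0.003]), 0.57), (array([ 0.6  , -0.304,  0.002]), 0.52)]
bridge [(array([ 0.601, -0.263,  0.003]), 0.78)]
plunger_top [(array([ 0.598, -0.261,  0.054]), 0.82), (array([ 0.604, -0.252, -0.005]), 0.35)]
[278.88834792 271.52727202]
198 196
```

View pics/w4.png

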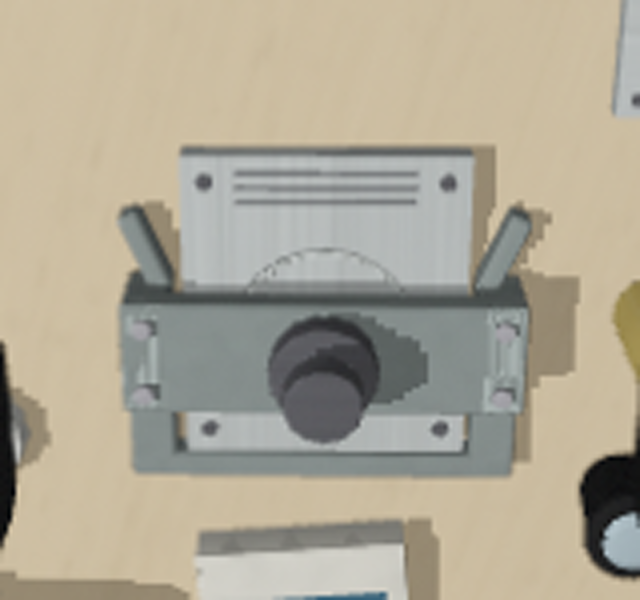

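The carrier is in the bridge: rear corners at (181,150) and (472,150), front edge against the stop at row 452, lens in its nest. The plunger top is at (322,404).

Run:
```python
from h import *
f=lambda p,z:np.round(onplane('wrist',np.array(p)/4+[198-.4,196-.4],z)*1000,1)[:,:2].tolist()
print('plunger',f([(322,404)],.058),'rear',f([(181,150),(472,150)],.01),'front',f([(187,451),(465,451)],.01),'stop outer',f([(134,475),(512,474)],.012),'bar',f([(123,305),(526,305),(123,411),(524,411)],.028),'lead',f([(128,207),(518,207)],.012))
plan([.603,-.26,.12],90.8,6)
```

```text
plunger [[603.2, -255.4]] rear [[556.4, -190.9], [650.4, -189.2]] front [[556.6, -303.2], [653.8, -301.4]] stop outer [[538.0, -312.2], [670.6, -309.3]] bar [[538.6, -237.9], [668.5, -235.5], [537.4, -277.0], [670.4, -274.5]] lead [[538.9, -210.4], [666.2, -208.0]]
{"tx":-0.0246,"ty":-0.0003,"tz":0.0297,"twist":0.03},
{"tx":-0.0246,"ty":-0.0003,"tz":0.0297,"twist":0.03},
{"tx":-0.0246,"ty":-0.0003,"tz":0.0297,"twist":0.03},
{"tx":-0.0246,"ty":-0.0003,"tz":0.0297,"twist":0.03},
{"tx":-0.0246,"ty":-0.0003,"tz":0.0297,"twist":0.03},
{"tx":-0.0246,"ty":-0.0002,"tz":0.0297,"twist":0.03},
```

Emit:
{"method": "apply_moves", "body": {
  "targets": [
    {"tx": -0.04,"ty": -0.001,"tz": 0.02,"twist": 0,"grip": 0},
    {"tx": -0.04,"ty": 0,"tz": 0.03,"twist": 0,"grip": 0},
    {"tx": -0.04,"ty": 0,"tz": 0.03,"twist": 0,"grip": 0},
    {"tx": -0.0235,"ty": 0,"tz": 0.04,"twist": 0,"grip": 0},
    {"tx": 0,"ty": 0,"tz": 0.04,"twist": 0,"grip": 0},
    {"tx": 0,"ty": 0,"tz": 0.04,"twist": 0,"grip": 0},
    {"tx": 0,"ty": 0,"tz": 0.015,"twist": 0,"grip": 0},
    {"tx": 0,"ty": 0,"tz": 0,"twist": 0,"grip": 0},
    {"tx": 0,"ty": 0,"tz": 0,"twist": 0,"grip": 0}
  ]
}}

```text
time_s: 15.45
ee_pos: [0.6056, -0.258, 0.0871]
tcp_rot: [2.202, 2.237, 0.002]
force: [-0.0, 0.5, 0.7]
width: 0.004
finger_force: 0.0
```

Emit:
{"method": "apply_moves", "body": {
  "targets": [
    {"tx": 0,"ty": -0.001,"tz": 0.012,"twist": 0,"grip": 0},
    {"tx": 0,"ty": 0,"tz": 0.01,"twist": 0,"grip": 0},
    {"tx": 0,"ty": 0,"tz": 0.005,"twist": 0,"grip": 0},
    {"tx": 0,"ty": 0,"tz": 0.004,"twist": 0,"grip": 0},
    {"tx": 0,"ty": 0,"tz": 0.004,"twist": 0,"grip": 0},
    {"tx": 0,"ty": 0,"tz": 0,"twist": 0,"grip": 0}
  ]
}}

```text
time_s: 16.2
ee_pos: [0.6028, -0.257, 0.0521]
tcp_rot: [-2.202, -2.236, -0.001]
force: [-5.1, 2.9, 11.0]
width: -0.0
finger_force: 5.7
```

Emit:
{"method": "apply_moves", "body": {
  "targets": [
    {"tx": 0,"ty": 0,"tz": 0.003,"twist": 0,"grip": 0},
    {"tx": 0,"ty": 0,"tz": 0,"twist": 0,"grip": 0}
  ]
}}

```text
time_s: 16.45
ee_pos: [0.6029, -0.257, 0.0519]
tcp_rot: [-2.202, -2.235, -0.003]
force: [-10.4, 6.0, 23.9]
width: -0.001
finger_force: 12.0
```

Emit:
{"method": "apply_moves", "body": {
  "targets": [
    {"tx": 0,"ty": 0,"tz": 0.003,"twist": 0,"grip": 0},
    {"tx": 0,"ty": 0,"tz": 0,"twist": 0,"grip": 0}
  ]
}}

```text
time_s: 16.7
ee_pos: [0.6029, -0.2571, 0.0516]
tcp_rot: [-2.201, -2.234, -0.006]
force: [-13.9, 8.8, 36.9]
width: 0.0
finger_force: 18.3
```

Bottomed: z is 0.052 with the force rising steeply. Retracting.

Emit:
{"method": "apply_moves", "body": {
  "targets": [
    {"tx": 0,"ty": 0,"tz": -0.006,"twist": 0,"grip": 0},
    {"tx": 0,"ty": 0,"tz": -0.008,"twist": 0,"grip": 0},
    {"tx": 0,"ty": 0,"tz": -0.015,"twist": 0,"grip": 0},
    {"tx": 0,"ty": 0,"tz": -0.05,"twist": 0,"grip": 0},
    {"tx": 0.0,"ty": 0,"tz": -0.06,"twist": 0,"grip": 0},
    {"tx": 0.04,"ty": 0,"tz": -0.06,"twist": 0,"grip": 60},
    {"tx": 0.05,"ty": 0,"tz": -0.05,"twist": 0,"grip": 80},
    {"tx": 0.05,"ty": 0,"tz": 0,"twist": 0,"grip": 80},
    {"tx": 0,"ty": 0,"tz": 0,"twist": 0,"grip": 80},
    {"tx": 0,"ty": 0,"tz": 0,"twist": 0,"grip": 80}
  ]
}}

```text
time_s: 17.95
ee_pos: [0.6011, -0.1288, 0.2793]
tcp_rot: [2.204, 2.239, -0.001]
force: [0.2, -1.2, -0.5]
width: 0.803
finger_force: 0.0
```

Run:
```python
from h import *
im,d=viewer.read_camera('wrist')
p=proj('wrist',[[.604,-.25,.0]])[0]
y,x=int(p[1])-75,int(p[0])-80;y=max(0,min(y,270));print(x,y)
q=proj('wrist',[[.6035,-.257,.058]])[0].astype(int);c=viewer.camera_info('wrist');A=att(c)
_,K,dc=cam('wrist')
for v,u in [(q[1],q[0])]:
    r=A@np.r_[cv2.undistortPoints(np.array([[[u,v]]],float),K,dc)[0,0],1];print('plunger z',(np.array(c['position'])+r*np.median(d[v-3:v+4,u-3:u+4])).round(4))
save(cv2.resize(im[y:y+150,x:x+160],None,fx=4,fy=4,interpolation=cv2.INTER_CUBIC),'w5.png')
```

```text
200 190
plunger z [ 0.6027 -0.2564  0.0576]
```

View pics/w5.png

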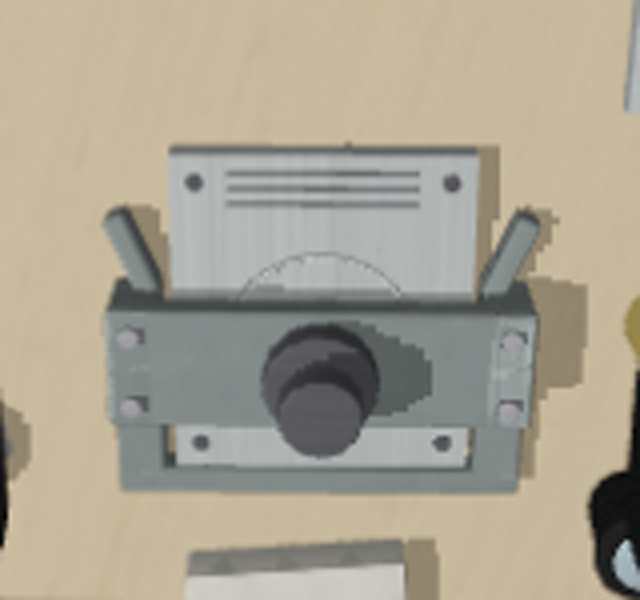

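The carrier is home against the stop (front edge at row 467), the plunger top is back up at 57.6 mm (320,418), and the bystanders in this view stand where they were.

```bash
python3 -c "
from rig import order;print(order.job_done())"
```

```text
the job is handed in; nothing more can be done
None
```

The carrier was pushed home against the back stop, the plunger was pressed to the bottom and sprang back up, and the job was handed in at about 18 s; no verdict was returned.

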